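# Set the unmarked click dial of the lane-sign controller and send it

## Task

Set the lane-sign controller to lane four: its black dial has no scale, so first turn it anticlockwise right back to its stop, then turn it clockwise to the fourth click, feeling and counting the clicks, and let go so that it rests in that click. Then push the green button fully down and let it spring back. Do not push the button before the dial is set, and leave the date stamp, the cards, the tickets and the tape where they are.

Things in the scene. Friction and masses are not known exactly. Their poses are not given: they have to be found in the camera images.
- console: the lane-sign controller: grey desk box fixed to the desk, 140 mm deep (x) by 260 mm wide (y), flat dark top 50 mm above the desk. Origin: centre of its underside; x towards its back, y to its left, z up. The dial's axis stands upright 65 mm left (+y) of the origin, the green button 80 mm right (-y) of it; nothing else stands up from the top
- dial_top (a point): centre of the dial's flat top, on its upright axis, 94 mm above the desk. Black ribbed round knob, diameter 56 mm, straight sides from 9 to 44 mm above the box top, on a skirt 64 mm wide and 9 mm high; silver cap, red mark. The stop is no click, nor the loose stretch beside it: click one follows the first crest. Let go past a crest, the dial runs into the click by itself
- dial (a joint): dial angle, rad: 0 at the solid anticlockwise stop, growing clockwise seen from above to another solid stop. Clicks are 0.35 to 0.5 rad apart, uneven, the first 0.3 to 0.9 from the stop, differently each time, so found only by feel: 0.15 to 0.45 N m resists leaving a click, fades to nothing half-way (crest), then pulls as much forward into the next. A stop does not let up; 0.8 N m is sure
- send (a joint): travel of the green push button in m: 0 up, 0.006 fully down; springs back; about 5 N to push fully down
- send_top (a point): centre of the top face of the green button, 32 mm in diameter, pressed straight down
- date_stamp: bystander: stamp with a red grip, 30 x 46 x 74 mm, origin under its centre
- lane_cards: bystander: stack of white and blue cards, 56 x 88 x 22 mm, origin under its centre
- ticket_bundle: bystander: banded block of turquoise tickets, 93 x 91 x 48 mm, origin under its centre
- masking_tape: bystander: roll of tape lying flat, 100 mm across, 25 mm high, origin under its centre

How it is judged (in metres and radians):
On the way, in this order (a step that is already met when the one before it is completed fails the run):
1. the dial is turned back to its anticlockwise stop (value of joint dial below 0.08 rad), for 0.1 s.
2. the dial rests in the fourth click, let go (distance between pawl_tip and roller3 below 0.013 m and distance between pawl_tip and roller4 below 0.013 m and contact force between the fingers and console below 0.1 N), for 0.3 s.
3. the green button is pushed down with the dial so set (value of joint send above 0.0045 m and distance between pawl_tip and roller3 below 0.013 m and distance between pawl_tip and roller4 below 0.013 m), for 0.05 s.
At the end, for the whole second after the job is handed in: the dial rests in the fourth click from its anticlockwise stop (the sprung pawl inside the box lies between the dial's fourth and fifth rollers, within 13 mm of both centres; touching both is 10 mm) and the button has sprung back to within 1.5 mm of its top (distance between pawl_tip and roller3 below 0.013 m and distance between pawl_tip and roller4 below 0.013 m and velocity of joint dial between -0.1 and 0.1 rad/s and value of joint send below 0.0015 m).
It fails at once if the button is pushed while the dial is not in the fourth click (value of joint send above 0.0035 m and not (distance between pawl_tip and roller3 below 0.013 m and distance between pawl_tip and roller4 below 0.013 m)).
It fails at once if the date stamp, cards, tickets or tape are shifted by more than 25 mm (distance of any of date_stamp, lane_cards, ticket_bundle, masking_tape from where it was at the start of the episode above 0.025 m).
It also fails if it takes over 72 s, if anything falls off the work surface, if the arm or the gripper's body presses on something with over 40 N, if the wrist force passes 120 N, or if a joint passes its speed limit or range.

## Robot

A 7-joint arm with a two-finger parallel gripper is mounted at the origin on a cart in front of the work surface, level with it; the furniture and walls round the work are solid. World frame = base frame: x ahead of the robot, y to its left, z up, the work surface at z = 0. Lengths are in mm, angles in rad, forces in N, time in s.
With the tool pointing down it reaches from about 350 to 900 mm from the base axis. Payload 19.9 kg.
Tool frame: the origin (TCP) lies at the very end of the fingers, on their centre line; the grasp point (between the pads) lies 19 mm behind it; z points along the fingers, y is the line along which they close (so a half turn about z gives the same grasp; the last joint's range is limited). The gripper opens to 85 mm and grips with 20 to 120 N. Pads are 22 mm wide; open, the fingers measure 114 mm over their backs; the gripper's body (76 mm by 85 mm) begins 54 mm behind the grasp point. The pads swing forward as they close: fully open they stand 13 mm farther back than shut.
Start: joints at [-1.274, 0.417, -0.01, 1.614, 0.005, 1.111, -0.053], TCP at [207.711, 589.455, 231.26] pointing down, gripper open.
Joint ranges: [-2.81, 2.81], [-0.39, 2.02], [-1.27, 1.25], [0.06, 2.57], [-1.19, 4.33], [0.19, 2], [-2.82, 2.82]. Speed limits (rad/s): [1.89, 1.89, 2.39, 2.39, 3.01, 3.01, 3.01].

## Interface

Orientations are given as a unit quaternion [x, y, z, w].
In Python, from cell import arm gives the robot as it stands. The module is installed in compiled form; this text tells all that it offers.
- The arm moves only by the tool arm_command, never from a script. Its argument "series" is a list of rows, each a list of 3 entries, a list of its own where there are three numbers: the opening, from 0 (shut) to 1 (fully open), then the shift along the world's x, y, z in mm, then the turn about the world's z in degrees. A call has 1 to 12 rows; each row is the pose to reach, as a shift and turn from the pose commanded when the call began; what a row does not reach only later rows make up. A row lasts 1/10 s, in which the tool goes at most 50 mm and 8.59 degrees, less where a joint would pass 70% of its speed; a pose out of reach is approached as far as the arm can. A call with a gripper value outside its range is refused whole. The fingers move at their own pace and stop on an object; "force" is the grip in N (left out, the last holds). Time passes only in rows, so rows that repeat a pose let the fingers close. It gives the time, the measured TCP pose, the force, the opening and the grip force at its end, in the units of the state.
- arm.read_state(): the state, without advancing time (a new reading comes with each control period).
- arm.snapshot(name): name is "scene" or "top" or "wrist"; returns a dict with "color" (384x512x3 uint8, red, green, blue), "range_z" (384x512 float32, mm along the optical axis (not along the pixel's ray), 0 where there is no reading), "fx", "fy", "cx", "cy" (pixels), "R" (3x3) and "t" (3): a world point X has camera coordinates R X + t. Camera axes: x right, y down, z forward; pixel columns grow to the right and rows downward; lengths in mm; the calibration is good to about 2 mm. The wrist camera is an equidistant fisheye: a pixel r from the principal point sees the ray r / f radians off the axis. A picture is of the moment at which its call begins.
- arm.finish_job(): hands the job in; it is judged then, once.
The state is a dict: "clock": time; "q": joint angles; "joint_velocities": joint speeds; "joint_efforts": joint torques, N m; "tool_pos": TCP position; "orientation": TCP orientation; "ft_force": force on the tool from outside, world axes, zero at the start; "ft_torque": the same for the moment, N m; "finger_gap": opening from 0.0 (shut) to 1.0 (fully open); "grasp_force": force on a finger pad.
Only numpy, scipy, OpenCV 4.12 (cv2) and the standard library are available. Lean on these libraries where they do the work, as an engineer would, in place of code of your own. Each camera call takes 0.05 s, during which the arm holds its last target. There are 200 camera calls.

## Working session

There is one attempt and no reset: what is moved stays moved. The work goes in short steps, Python scripts to look and compute and a tool call to move; the robot and the scene stay as the last step left them, time stands still between calls to the robot, and variables do not carry over. Pictures are saved under pics/ and viewed, at most 10 in all, crops included, and the job is handed in when it is done.

Besides the shell and the picture viewer there is one more tool, called after "Call:" as name([rows], argument=value, ...), one row to a line, values as JSON. arm_command: Moves the arm, as the interface text tells. Its arguments: {"type":"object","properties":{"series":{"type":"array"},"force":{"type":"number"}},"required":["series"]}

```bash
mkdir -p pics
python3 - <<'E'
from cell import arm
import cv2,pickle
s={n:arm.snapshot(n) for n in("scene","top")}
pickle.dump(s,open("s.pkl","wb"))
import numpy as np
cv2.imwrite("pics/a.png",np.vstack([s[n]["color"][:,:,::-1] for n in s])[:, :])
for n in s: print(n,s[n]["R"],s[n]["t"],s[n]["fx"],s[n]["cx"],s[n]["cy"]); cv2.imwrite(f"pics/{n}.png",s[n]["color"][:,:,::-1])
st=arm.read_state();print(st)
E
```

```text
scene [[ 0.15981994  0.98706776  0.01244262]
 [ 0.77544305 -0.11773514 -0.62034386]
 [-0.61085649  0.10879186 -0.78423126]] [-140.59488316 -369.35542152 1802.96351784] 461.6863735285236 258.5879458346976 187.42637529650187
top [[-0.00302227 -0.99998479 -0.00461256]
 [-0.98895354  0.00367243 -0.1481803 ]
 [ 0.14819498  0.00411377 -0.98894961]] [  38.7458233   552.72003519 1242.62474167] 444.7386450967903 259.18137806855634 184.12131490857945
{'clock': 0.1, 'q': array([-1.27351651,  0.41793786, -0.01032571,  1.61411736,  0.00468682,
        1.11070036, -0.05299714]), 'joint_velocities': array([-2.89813645e-05, -2.64209371e-03, -8.09350945e-04, -1.00977902e-03,
       -9.52426371e-04,  6.62113085e-04, -1.56985392e-03]), 'joint_efforts': array([ 5.08890007e-04, -8.65821648e+01,  6.79829177e-01, -4.35638416e+01,
        1.92173640e-02,  4.86230754e-03, -7.43600049e-05]), 'tool_pos': array([207.5972711 , 589.17834281, 230.70658342]), 'orientation': array([ 1.68568292e-01,  9.85689813e-01, -5.65896835e-04, -6.30588746e-05]), 'ft_force': array([ 0.51431522, -0.28392202,  0.46579945]), 'ft_torque': array([-0.01975644,  0.04123151,  0.01149837]), 'grasp_force': 0.0, 'finger_gap': 1.0005548194198386}
```

View pics/scene.png

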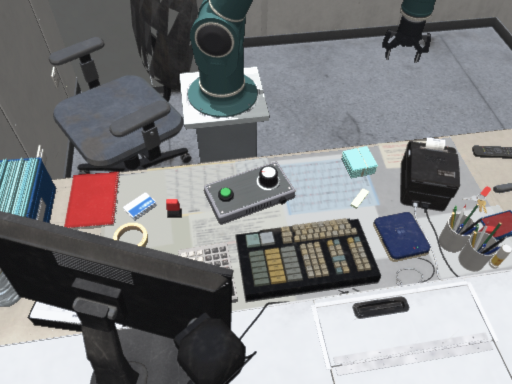

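View pics/top.png

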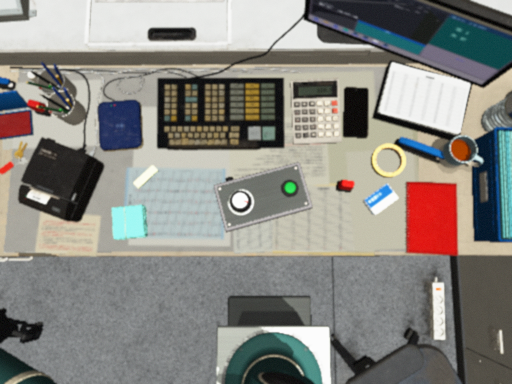

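The scene view shows the dial's cap at (268,175) and the green button at (225,193). In the top view they are at (241,201) and (290,187), and the bystanders are well clear. Next I triangulate both.

```bash
cat > h.py <<'E'
import cv2,numpy as np
def blob(s,mask,guess,r):
    m=mask.astype(np.uint8); z=np.zeros_like(m); cv2.circle(z,guess,r,1,-1); m&=z
    c=max(cv2.findContours(m,cv2.RETR_EXTERNAL,cv2.CHAIN_APPROX_NONE)[0],key=cv2.contourArea)
    h=cv2.convexHull(c); M=cv2.moments(h); return np.array([M['m10']/M['m00'],M['m01']/M['m00']]),cv2.boundingRect(c)
def P(s): return np.array([[s["fx"],0,s["cx"]],[0,s["fy"],s["cy"]],[0,0,1]])@np.c_[s["R"],s["t"]]
def plane(s,p,z):
    d=s["R"].T@np.array([(p[0]-s["cx"])/s["fx"],(p[1]-s["cy"])/s["fy"],1]); o=-s["R"].T@s["t"]
    return o+d*(z-o[2])/d[2]
E
python3 - <<'E'
import pickle; from h import *
S=pickle.load(open("s.pkl","rb")); a,b=S["scene"],S["top"]
def masks(s):
    c=s["color"].astype(int); return {"dial":c.min(2)>165,"send":(c[:,:,1]-c[:,:,0]>50)&(c[:,:,1]-c[:,:,2]>30)}
for k,ga,gb,z in(("dial",(268,173),(241,201),94),("send",(225,193),(290,187),60)):
    pa,ra=blob(a,masks(a)[k],ga,12);pb,rb=blob(b,masks(b)[k],gb,13)
    X=cv2.triangulatePoints(P(a),P(b),pa,pb).ravel();print(k,pa,ra,pb,rb,X[:3]/X[3],plane(a,pa,z),plane(b,pb,z))
    for s,p in((a,pa),(b,pb)):
        u,v=np.round(p).astype(int);d=s["range_z"][v,u]; print(s["R"].T@(d*np.array([(u-s["cx"])/s["fx"],(v-s["cy"])/s["fy"],1])-s["t"]))
E
```

```text
dial [268.07863248 171.52136752] (262, 167, 13, 10) [239.45996276 199.82402235] (232, 192, 16, 16) [501.37633596  90.49389174  93.78052469] [501.5136653   89.88664175  94.        ] [501.43574559  91.0904569   94.        ]
[500.99427209  89.81318538  91.10920663]
[500.97754992  92.36597797  93.78378713]
send [225.03856749 191.48760331] (220, 188, 11, 8) [289.61138211 187.38861789] (284, 182, 12, 12) [539.16824513 -49.49492763  67.89350225] [532.9608429  -49.51742616  60.        ] [540.33600588 -49.59285153  60.        ]
[538.73799607 -49.86515805  69.8544894 ]
[540.10720243 -50.09454724  69.36971535]
```

Call:
arm_command([
  [1,[24,-41,-4],0],
  [1,[49,-83,-8],0],
  [1,[73,-125,-12],0],
  [1,[98,-166,-16],0],
  [1,[122,-208,-20],0],
  [1,[147,-249,-24],0],
  [1,[171,-291,-28],0],
  [1,[196,-333,-32],0],
  [1,[220,-374,-36],0],
  [1,[245,-416,-40],0],
  [1,[270,-457,-45],0],
  [1,[294,-499,-50],0],
])

```text
clock: 1.3
tool_pos: [502.3, 88.7, 181.1]
orientation: [0.168, 0.986, 0.0, 0.0]
ft_force: [1.0, 1.1, 0.4]
finger_gap: 1.001
grasp_force: 0.0
```

Call:
arm_command([
  [1,[0,0,0],0],
  [1,[0,0,0],0],
  [1,[0,0,0],0],
])

```text
clock: 1.6
tool_pos: [501.3, 91.3, 181.1]
orientation: [0.168, 0.986, 0.0, -0.0]
ft_force: [-0.3, -0.4, 0.6]
finger_gap: 1.001
grasp_force: 0.0
```

Run:
```python
from cell import arm
import cv2
s=arm.snapshot("wrist");cv2.imwrite("pics/w1.png",s["color"][:,:,::-1])
print(s["R"],s["t"],s["fx"],s["cx"],s["cy"]);st=arm.read_state()
for k in("clock","q","tool_pos","orientation","ft_force","ft_torque"):print(k,st[k])
```

```text
[[ 3.31625769e-01  9.43410929e-01  4.09863922e-04]
 [ 9.06244703e-01 -3.18681860e-01  2.77781227e-01]
 [ 2.62192462e-01 -9.17479762e-02 -9.60644274e-01]] [-252.35628173 -446.52635384  207.06684647] 297.3186396354542 258.97682739933407 192.12161835450377
clock 1.65
q [-0.49556373  0.2774039   0.29832282  1.95649315 -0.1015122   0.92208965
  1.08710306]
tool_pos [501.28726764  91.525339   181.22515871]
orientation [ 1.67782242e-01  9.85824066e-01  7.83579314e-05 -1.57293785e-04]
ft_force [-0.66493698 -0.33171811  0.00516678]
ft_torque [-0.00713698 -0.04198624  0.02285268]
```

View pics/w1.png

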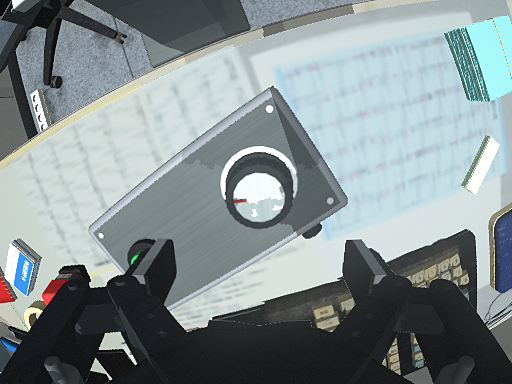

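The wrist view has the silver cap at (261,198) and the red mark at (239,201), pointing left in the image. I'll cross-check the dial position from this view and add a mark-angle helper.

```bash
cat >> h.py <<'E'
def wray(s,p,z):
    d=(np.array(p)-[s["cx"],s["cy"]]); r=np.hypot(*d); th=r/s["fx"]
    v=s["R"].T@np.array([*(d/r*np.sin(th)),np.cos(th)]); o=-s["R"].T@s["t"]
    return o+v*(z-o[2])/v[2]
def wpix(s,X):
    c=s["R"]@np.array(X,float)+s["t"]; r=np.hypot(c[0],c[1]); th=np.arctan2(r,c[2])
    return np.array([s["cx"],s["cy"]])+s["fx"]*th*c[:2]/r
def mark(s,ctr):
    c=s["color"].astype(int); m=(c[:,:,0]-c[:,:,1]>50)&(c[:,:,0]-c[:,:,2]>50)
    v,u=np.nonzero(m); g=wpix(s,[*ctr,94]); k=np.hypot(u-g[0],v-g[1])<35
    W=np.array([wray(s,(x,y),94)[:2] for x,y in zip(u[k],v[k])])
    if not len(W): return None
    d=W.mean(0)-ctr; return len(W),d,np.degrees(np.arctan2(d[1],d[0]))
E
python3 - <<'E'
from h import *; from cell import arm
s=arm.snapshot("wrist"); c=s["color"].astype(int); g=wpix(s,[501.4,90.5,94]);print(g)
p,r=blob(s,c.min(2)>165,(261,198),30);print(p,r,wray(s,p,94)); print([wray(s,q,94)for q in((r[0],p[1]),(r[0]+r[2],p[1]))])
print(mark(s,np.array([501.4,90.5])))
cv2.imwrite("pics/w1c.png",cv2.resize(s["color"][150:250,200:320,::-1],None,fx=5,fy=5,interpolation=0))
E
```

```text
[257.83343957 198.55541569]
[258.183887   196.88804604] (233, 173, 51, 49) [500.16499694  91.23432579  94.        ]
[array([493.43306033,  72.02501925,  94.        ]), array([507.08319722, 110.91462224,  94.        ])]
(36, array([ -3.34860017, -14.62411997]), np.float64(-102.8971319722682))
```

View pics/w1c.png

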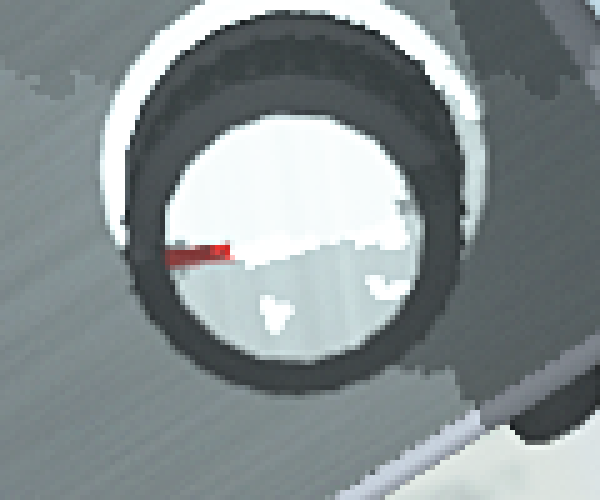

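The crop shows the cap centre at wrist pixel (258,197), world (501,91) at height 94, which agrees with triangulation. The mark points to about -103°. I'll turn -80° to gain anticlockwise travel and then descend.

Call:
arm_command([
  [1,[0,0,0],-8],
  [1,[0,0,-5],-16],
  [1,[0,0,-10],-24],
  [1,[0,0,-20],-32],
  [1,[0,0,-30],-40],
  [1,[0,0,-45],-48],
  [1,[0,0,-60],-56],
  [1,[0,0,-75],-64],
  [1,[0,0,-90],-72],
  [1,[0,0,-105],-80],
  [1,[0,0,-115],-80],
  [1,[0,0,-115],-80],
])

```text
clock: 2.9
tool_pos: [500.9, 91.0, 65.3]
orientation: [0.761, 0.649, -0.001, -0.0]
ft_force: [0.6, 0.1, 0.3]
finger_gap: 1.0
grasp_force: 0.0
```

Call:
arm_command([
  [0,[0,0,0],0],
  [0,[0,0,0],0],
  [0,[0,0,0],0],
  [0,[0,0,0],0],
  [0,[0,0,0],0],
  [0,[0,0,0],0],
  [0,[0,0,0],0],
  [0,[0,0,0],0],
], force=40)

```text
clock: 3.7
tool_pos: [501.8, 90.7, 67.3]
orientation: [0.762, 0.647, 0.0, -0.0]
ft_force: [-6.2, 0.4, 14.3]
finger_gap: 0.641
grasp_force: 39.4
```

```bash
cat > st.py <<'E'
from cell import arm; import numpy as np
np.set_printoptions(precision=3,suppress=True)
s=arm.read_state(); o=s["orientation"]
print(s["clock"],"yaw",np.degrees(2*np.arctan2(o[0],o[1])),"F",s["ft_force"],"T",s["ft_torque"],"gap",s["finger_gap"],s["grasp_force"],"q7",s["q"][6],s["tool_pos"])
E
python3 st.py
```

```text
3.7 yaw 99.34201594184456 F [-6.244  0.421 14.284] T [0.132 1.635 0.037] gap 0.6414132583655098 39.36508339829743 q7 -0.07538384947201723 [501.776  90.673  67.336]
```

Call:
arm_command([
  [0,[0,0,2],0],
  [0,[0,0,2],5],
  [0,[0,0,2],10],
  [0,[0,0,2],15],
  [0,[0,0,2],20],
  [0,[0,0,2],20],
])

```text
clock: 4.3
tool_pos: [501.7, 90.6, 67.9]
orientation: [0.637, 0.771, 0.0, 0.0]
ft_force: [4.9, 3.2, -21.4]
finger_gap: 0.633
grasp_force: 55.9
```

```bash
python3 st.py
python3 - <<'E'
from h import *; from cell import arm
print(mark(arm.snapshot("wrist"),np.array([501,91.])))
E
```

```text
4.3 yaw 79.1337595305348 F [  4.931   3.225 -21.381] T [ 0.626 -1.228  0.117] gap 0.633436652047395 55.898682586848736 q7 0.21462261572055236 [501.661  90.617  67.93 ]
(93, array([  2.27375222, -15.02569851]), np.float64(-81.39504578013167))
```

Call:
arm_command([
  [0,[0,0,-1],5],
  [0,[0,0,-1],10],
  [0,[0,0,-1],15],
  [0,[0,0,-1],20],
  [0,[0,0,-1],25],
  [0,[0,0,-1],30],
  [0,[0,0,-1],30],
])

```text
clock: 5.05
tool_pos: [501.8, 90.6, 67.6]
orientation: [0.417, 0.909, 0.0, 0.0]
ft_force: [-1.5, 2.5, 0.5]
finger_gap: 0.635
grasp_force: 57.8
```

```bash
cat >> st.py <<'E'
from h import mark
print("mark",mark(arm.snapshot("wrist"),np.array([501,91.])))
E
python3 st.py
```

```text
5.05 yaw 49.28574746208884 F [-1.534  2.48   0.523] T [ 0.541  0.486 -0.148] gap 0.6351957751705088 57.84778928384185 q7 0.6513270994825486 [501.816  90.632  67.64 ]
mark (94, array([  9.343, -11.869]), np.float64(-51.792154263049795))
```

Call:
arm_command([
  [0,[0,0,0],5],
  [0,[0,0,0],10],
  [0,[0,0,0],15],
  [0,[0,0,0],20],
  [0,[0,0,0],25],
  [0,[0,0,0],30],
  [0,[0,0,0],30],
])

```text
clock: 5.8
tool_pos: [501.8, 90.7, 67.6]
orientation: [0.169, 0.986, 0.0, 0.0]
ft_force: [-4.5, 3.8, 5.7]
finger_gap: 0.636
grasp_force: 58.4
```

```bash
python3 st.py
```

```text
5.8 yaw 19.428759518976282 F [-4.543  3.849  5.675] T [ 0.832  0.925 -0.051] gap 0.6362842973983279 58.39369855821133 q7 1.0908363406566868 [501.849  90.677  67.606]
mark (94, array([13.985, -5.639]), np.float64(-21.958451184288837))
```

Call:
arm_command([
  [0,[0,0,0],5],
  [0,[0,0,0],10],
  [0,[0,0,0],15],
  [0,[0,0,0],20],
  [0,[0,0,0],25],
  [0,[0,0,0],25],
])

```text
clock: 6.45
tool_pos: [501.9, 90.8, 67.6]
orientation: [-0.048, 0.999, 0.0, 0.0]
ft_force: [-2.7, 4.7, 6.7]
finger_gap: 0.638
grasp_force: 58.3
```

```bash
python3 st.py
```

```text
6.45 yaw -5.506087810370872 F [-2.714  4.727  6.713] T [0.947 0.596 0.017] gap 0.6379094525879454 58.33076359704137 q7 1.4603221511231217 [501.889  90.775  67.564]
mark (96, array([15.177,  0.797]), np.float64(3.0050175720540264))
```

Call:
arm_command([
  [0,[0,0,0],5],
  [0,[0,0,0],10],
  [0,[0,0,0],15],
  [0,[0,0,0],20],
  [0,[0,0,0],25],
  [0,[0,0,0],25],
])

```text
clock: 7.1
tool_pos: [503.6, 91.8, 67.9]
orientation: [-0.261, 0.965, 0.001, 0.002]
ft_force: [9.3, 12.9, -2.3]
finger_gap: 0.63
grasp_force: 51.6
```

```bash
python3 st.py
```

```text
7.1 yaw -30.316855658299417 F [ 9.256 12.876 -2.342] T [ 2.71  -1.691 -2.074] gap 0.6301768273062938 51.58872936386615 q7 1.830446060639606 [503.553  91.757  67.891]
mark (94, array([14.443,  4.175]), np.float64(16.121626329115898))
```

Torque reads -2.07 N m and the mark has stalled at 16° while the fingers slipped, so this is the stop. Now I go clockwise, counting clicks.

Call:
arm_command([
  [0,[0,0,0],-3],
  [0,[0,0,0],-6],
  [0,[0,0,0],-6],
])

```text
clock: 7.45
tool_pos: [503.6, 91.6, 67.9]
orientation: [-0.21, 0.978, 0.0, 0.002]
ft_force: [10.0, 8.2, -2.9]
finger_gap: 0.631
grasp_force: 51.0
```

```bash
python3 st.py
```

```text
7.45 yaw -24.188081526888016 F [10.002  8.193 -2.874] T [ 1.834 -1.947  0.003] gap 0.6308088373497255 50.981385544873774 q7 1.7379101982614473 [503.638  91.593  67.889]
mark (95, array([14.771,  2.765]), np.float64(10.602178889142449))
```

Call:
arm_command([
  [0.9,[0,0,0],0],
  [0.9,[0,0,0],0],
  [0.9,[0,0,0],0],
  [0,[0,0,0],0],
  [0,[0,0,0],0],
  [0,[0,0,0],0],
  [0,[0,0,0],0],
  [0,[0,0,0],0],
])

```text
clock: 8.3
tool_pos: [501.5, 90.7, 67.6]
orientation: [-0.213, 0.977, 0.0, -0.0]
ft_force: [-4.6, 1.6, 10.8]
finger_gap: 0.637
grasp_force: 40.1
```

```bash
python3 st.py
```

```text
8.3 yaw -24.560952985813802 F [-4.598  1.643 10.765] T [0.398 1.143 0.009] gap 0.6365319903101925 40.081045946571976 q7 1.7439494578381094 [501.504  90.699  67.615]
mark (97, array([14.791,  2.929]), np.float64(11.201578727478513))
```

Call:
arm_command([
  [0,[0,0,0],-2],
  [0,[0,0,0],-4],
  [0,[0,0,0],-5],
  [0,[0,0,0],-5],
])

```text
clock: 8.75
tool_pos: [501.5, 90.7, 67.6]
orientation: [-0.17, 0.986, 0.0, -0.0]
ft_force: [-5.3, 1.4, 10.0]
finger_gap: 0.641
grasp_force: 40.1
```

```bash
python3 st.py
```

```text
8.75 yaw -19.524662774258683 F [-5.332  1.39  10.045] T [0.418 1.136 0.003] gap 0.6405529963063818 40.08110956521705 q7 1.6688816244136533 [501.479  90.71   67.607]
mark (97, array([14.902,  1.62 ]), np.float64(6.205568947920739))
```

Call:
arm_command([
  [0,[0,0,0],-2],
  [0,[0,0,0],-4],
  [0,[0,0,0],-5],
  [0,[0,0,0],-5],
])

```text
clock: 9.2
tool_pos: [501.5, 90.8, 67.6]
orientation: [-0.126, 0.992, 0.0, -0.0]
ft_force: [-4.6, 0.9, 11.6]
finger_gap: 0.636
grasp_force: 40.1
```

```bash
python3 st.py
```

```text
9.2 yaw -14.526605402615408 F [-4.605  0.876 11.616] T [0.456 1.111 0.015] gap 0.6358013030059237 40.09401050163433 q7 1.594400031197924 [501.491  90.762  67.624]
mark (97, array([14.991,  0.329]), np.float64(1.2578667468456157))
```

Call:
arm_command([
  [0,[0,0,0],-2],
  [0,[0,0,0],-4],
  [0,[0,0,0],-4],
])

```text
clock: 9.55
tool_pos: [501.5, 90.8, 67.6]
orientation: [-0.092, 0.996, 0.0, -0.0]
ft_force: [-5.1, 1.4, 12.0]
finger_gap: 0.633
grasp_force: 40.2
```

```bash
python3 st.py
```

```text
9.55 yaw -10.508133653435868 F [-5.141  1.37  11.98 ] T [0.554 1.244 0.245] gap 0.6328942884382968 40.2257773373276 q7 1.5345097436253263 [501.475  90.794  67.643]
mark (97, array([15.044, -0.729]), np.float64(-2.773326321926416))
```

Call:
arm_command([
  [0,[0,0,0],-2],
  [0,[0,0,0],-4],
  [0,[0,0,0],-4],
])

```text
clock: 9.9
tool_pos: [501.5, 90.8, 67.6]
orientation: [-0.057, 0.998, 0.0, -0.0]
ft_force: [-5.3, 2.1, 12.6]
finger_gap: 0.635
grasp_force: 41.7
```

```bash
python3 st.py
```

```text
9.9 yaw -6.5127746555255435 F [-5.318  2.083 12.624] T [0.561 1.383 0.238] gap 0.6347906775605504 41.718204722274095 q7 1.475053625959472 [501.487  90.82   67.608]
mark (98, array([14.854, -1.743]), np.float64(-6.690796960085674))
```

Call:
arm_command([
  [0,[0,0,0],-2],
  [0,[0,0,0],-4],
  [0,[0,0,0],-4],
])

```text
clock: 10.25
tool_pos: [501.5, 90.8, 67.6]
orientation: [-0.022, 1.0, 0.0, -0.0]
ft_force: [-2.2, 2.1, 7.8]
finger_gap: 0.639
grasp_force: 41.3
```

```bash
python3 st.py
```

```text
10.25 yaw -2.5020180884089647 F [-2.168  2.139  7.793] T [0.562 0.623 0.131] gap 0.6394441360851372 41.282445578835905 q7 1.4155223350862185 [501.471  90.841  67.613]
mark (99, array([14.743, -2.774]), np.float64(-10.655729297627797))
```

Call:
arm_command([
  [0,[0,0,0],-2],
  [0,[0,0,0],-4],
  [0,[0,0,0],-4],
])

```text
clock: 10.6
tool_pos: [501.5, 90.8, 67.6]
orientation: [0.013, 1.0, 0.0, -0.0]
ft_force: [-4.8, 1.7, 11.0]
finger_gap: 0.637
grasp_force: 41.7
```

```bash
python3 st.py
```

```text
10.6 yaw 1.5040550752422597 F [-4.782  1.673 11.006] T [0.512 1.036 0.036] gap 0.6368180193360309 41.65551899699494 q7 1.3560734658856115 [501.47   90.827  67.61 ]
mark (98, array([14.467, -3.801]), np.float64(-14.721717734366452))
```

Call:
arm_command([
  [0,[0,0,0],-2],
  [0,[0,0,0],-4],
  [0,[0,0,0],-4],
])

```text
clock: 10.95
tool_pos: [501.5, 90.8, 67.6]
orientation: [0.048, 0.999, 0.0, -0.0]
ft_force: [-7.1, 1.9, 14.0]
finger_gap: 0.64
grasp_force: 42.0
```

```bash
python3 st.py
```

```text
10.95 yaw 5.509432262208655 F [-7.141  1.856 13.952] T [ 0.548  1.612 -0.051] gap 0.6396341576221399 41.98744343128055 q7 1.2966607678137811 [501.505  90.85   67.622]
mark (99, array([14.215, -4.806]), np.float64(-18.680414085884586))
```

Torque has crossed zero downward near yaw 3, so that is crest 1. I continue.

Call:
arm_command([
  [0,[0,0,0],-2],
  [0,[0,0,0],-4],
  [0,[0,0,0],-4],
])

```text
clock: 11.3
tool_pos: [501.5, 90.8, 67.6]
orientation: [0.083, 0.997, 0.0, -0.0]
ft_force: [-1.3, 2.1, 6.7]
finger_gap: 0.638
grasp_force: 41.4
```

```bash
python3 st.py
```

```text
11.3 yaw 9.518877784165335 F [-1.312  2.132  6.745] T [ 0.528  0.578 -0.102] gap 0.637981576062084 41.40236972132698 q7 1.2372525390821565 [501.5    90.841  67.629]
mark (98, array([13.805, -5.788]), np.float64(-22.747071059442366))
```

Call:
arm_command([
  [0,[0,0,0],-2],
  [0,[0,0,0],-4],
  [0,[0,0,0],-4],
])

```text
clock: 11.65
tool_pos: [501.5, 90.9, 67.6]
orientation: [0.118, 0.993, 0.0, -0.0]
ft_force: [-7.8, 2.6, 13.8]
finger_gap: 0.636
grasp_force: 42.1
```

```bash
python3 st.py
```

```text
11.65 yaw 13.516582692882178 F [-7.765  2.591 13.784] T [ 0.51   1.528 -0.281] gap 0.6363721219339951 42.117936154827476 q7 1.1780070618347873 [501.48   90.882  67.616]
mark (98, array([13.387, -6.744]), np.float64(-26.73649361146363))
```

Call:
arm_command([
  [0,[0,0,0],-2],
  [0,[0,0,0],-4],
  [0,[0,0,0],-4],
])

```text
clock: 12.0
tool_pos: [501.5, 90.9, 67.6]
orientation: [0.152, 0.988, 0.0, -0.0]
ft_force: [-2.7, 0.4, 7.1]
finger_gap: 0.635
grasp_force: 41.3
```

```bash
python3 st.py
```

```text
12.0 yaw 17.48719416656657 F [-2.698  0.401  7.137] T [0.356 0.611 0.192] gap 0.6345171834459904 41.29986373241991 q7 1.1190374023390388 [501.506  90.907  67.623]
mark (97, array([12.922, -7.624]), np.float64(-30.539938320777228))
```

Call:
arm_command([
  [0,[0,0,0],-2],
  [0,[0,0,0],-4],
  [0,[0,0,0],-4],
])

```text
clock: 12.35
tool_pos: [501.5, 90.9, 67.6]
orientation: [0.186, 0.982, 0.0, -0.0]
ft_force: [-7.2, 3.5, 14.3]
finger_gap: 0.639
grasp_force: 42.1
```

```bash
python3 st.py
```

```text
12.35 yaw 21.493788429374696 F [-7.216  3.474 14.32 ] T [0.846 1.444 0.16 ] gap 0.6388593213594225 42.09768907399848 q7 1.0598413169072634 [501.534  90.91   67.626]
mark (97, array([12.358, -8.516]), np.float64(-34.56962125873675))
```

Call:
arm_command([
  [0,[0,0,0],-2],
  [0,[0,0,0],-4],
  [0,[0,0,0],-4],
])

```text
clock: 12.7
tool_pos: [501.5, 90.9, 67.6]
orientation: [0.221, 0.975, 0.0, -0.0]
ft_force: [-4.0, 1.8, 8.5]
finger_gap: 0.635
grasp_force: 41.6
```

```bash
python3 st.py
```

```text
12.7 yaw 25.501783888140668 F [-3.995  1.755  8.453] T [ 0.505  0.703 -0.048] gap 0.6346760918466633 41.631522132083774 q7 1.000693451528307 [501.53   90.902  67.621]
mark (97, array([11.749, -9.418]), np.float64(-38.714381999796004))
```

Call:
arm_command([
  [0,[0,0,0],-2],
  [0,[0,0,0],-4],
  [0,[0,0,0],-4],
])

```text
clock: 13.05
tool_pos: [501.5, 90.9, 67.6]
orientation: [0.255, 0.967, 0.0, -0.0]
ft_force: [-2.1, 1.9, 7.7]
finger_gap: 0.638
grasp_force: 41.5
```

```bash
python3 st.py
```

```text
13.05 yaw 29.507810572520306 F [-2.146  1.878  7.675] T [ 0.437  0.64  -0.096] gap 0.6383146337698093 41.491740946657956 q7 0.9415825884916579 [501.55   90.926  67.634]
mark (98, array([ 11.064, -10.194]), np.float64(-42.65650426811301))
```

Call:
arm_command([
  [0,[0,0,0],-2],
  [0,[0,0,0],-4],
  [0,[0,0,0],-4],
])

```text
clock: 13.4
tool_pos: [501.5, 90.9, 67.6]
orientation: [0.288, 0.958, 0.0, -0.0]
ft_force: [-7.9, 3.1, 13.3]
finger_gap: 0.638
grasp_force: 42.1
```

```bash
python3 st.py
```

```text
13.4 yaw 33.51529246220425 F [-7.903  3.121 13.299] T [ 0.695  1.463 -0.205] gap 0.63844679552932 42.148268558084965 q7 0.8825020819130204 [501.525  90.94   67.625]
mark (98, array([ 10.323, -10.938]), np.float64(-46.65664888667809))
```

Click 1 is near yaw 15.5 and crest 2 near 24.5. Click 2 should come near 35.

Call:
arm_command([
  [0,[0,0,0],-2],
  [0,[0,0,0],-4],
  [0,[0,0,0],-4],
])

```text
clock: 13.75
tool_pos: [501.5, 90.9, 67.6]
orientation: [0.322, 0.947, 0.0, -0.0]
ft_force: [-2.0, 2.2, 7.1]
finger_gap: 0.64
grasp_force: 41.5
```

```bash
python3 st.py
```

```text
13.75 yaw 37.52227010964512 F [-2.028  2.243  7.138] T [ 0.34   0.602 -0.295] gap 0.6398850476451976 41.45200121216476 q7 0.8235436152042002 [501.545  90.948  67.607]
mark (98, array([  9.513, -11.651]), np.float64(-50.770414734446376))
```

Call:
arm_command([
  [0,[0,0,0],-2],
  [0,[0,0,0],-4],
  [0,[0,0,0],-4],
])

```text
clock: 14.1
tool_pos: [501.6, 91.0, 67.6]
orientation: [0.354, 0.935, 0.0, -0.0]
ft_force: [-3.6, 2.2, 8.7]
finger_gap: 0.639
grasp_force: 41.6
```

```bash
python3 st.py
```

```text
14.1 yaw 41.473362538318 F [-3.639  2.22   8.741] T [0.599 0.849 0.213] gap 0.6390465373150427 41.58896670676768 q7 0.7651179470600252 [501.623  90.991  67.592]
mark (98, array([  8.721, -12.255]), np.float64(-54.5639412558223))
```

Call:
arm_command([
  [0,[0,0,0],-2],
  [0,[0,0,0],-4],
  [0,[0,0,0],-4],
])

```text
clock: 14.45
tool_pos: [501.6, 91.0, 67.6]
orientation: [0.386, 0.922, 0.0, -0.0]
ft_force: [-5.3, 1.8, 11.9]
finger_gap: 0.638
grasp_force: 41.8
```

```bash
python3 st.py
```

```text
14.45 yaw 45.47188006516349 F [-5.255  1.825 11.868] T [0.661 1.011 0.312] gap 0.6383168117953915 41.80013035889715 q7 0.7063610493457975 [501.567  91.012  67.649]
mark (98, array([  7.874, -12.879]), np.float64(-58.559931791563784))
```

Call:
arm_command([
  [0,[0,0,0],-2],
  [0,[0,0,0],-4],
  [0,[0,0,0],-4],
])

```text
clock: 14.8
tool_pos: [501.6, 91.0, 67.6]
orientation: [0.419, 0.908, 0.0, -0.0]
ft_force: [-3.4, 2.7, 10.0]
finger_gap: 0.641
grasp_force: 42.1
```

```bash
python3 st.py
```

```text
14.8 yaw 49.4854952160103 F [-3.447  2.704  9.967] T [0.523 1.079 0.033] gap 0.6414774522647972 42.125873279292136 q7 0.647471765975483 [501.57   91.025  67.622]
mark (100, array([  6.966, -13.392]), np.float64(-62.51718254716533))
```

Call:
arm_command([
  [0,[0,0,0],-2],
  [0,[0,0,0],-4],
  [0,[0,0,0],-4],
])

```text
clock: 15.15
tool_pos: [501.6, 91.0, 67.6]
orientation: [0.45, 0.893, 0.0, -0.0]
ft_force: [-3.5, 2.9, 9.1]
finger_gap: 0.635
grasp_force: 42.1
```

```bash
python3 st.py
```

```text
15.15 yaw 53.49756820376384 F [-3.542  2.857  9.052] T [ 0.46   0.945 -0.045] gap 0.6353169268549604 42.084721697028726 q7 0.5887300323190109 [501.615  91.025  67.636]
mark (100, array([  6.001, -13.819]), np.float64(-66.52568497946366))
```

Call:
arm_command([
  [0,[0,0,0],-2],
  [0,[0,0,0],-4],
  [0,[0,0,0],-4],
])

```text
clock: 15.5
tool_pos: [501.6, 91.0, 67.7]
orientation: [0.481, 0.877, 0.0, -0.0]
ft_force: [-3.4, 3.7, 8.6]
finger_gap: 0.641
grasp_force: 42.1
```

```bash
python3 st.py
```

```text
15.5 yaw 57.501539645945535 F [-3.389  3.702  8.584] T [ 0.451  0.978 -0.122] gap 0.6409700023932344 42.118244350422174 q7 0.5301773668011645 [501.632  91.03   67.653]
mark (99, array([  5.016, -14.225]), np.float64(-70.57561901336224))
```

Call:
arm_command([
  [0,[0,0,0],-2],
  [0,[0,0,0],-4],
  [0,[0,0,0],-4],
])

```text
clock: 15.85
tool_pos: [501.6, 91.0, 67.6]
orientation: [0.511, 0.859, 0.0, -0.0]
ft_force: [-5.1, 2.4, 11.6]
finger_gap: 0.633
grasp_force: 42.4
```

```bash
python3 st.py
```

```text
15.85 yaw 61.51137545245523 F [-5.123  2.404 11.564] T [ 0.698  1.204 -0.27 ] gap 0.6333454437067677 42.36399612156674 q7 0.47158746619947667 [501.639  91.014  67.637]
mark (101, array([  4.009, -14.516]), np.float64(-74.56062692339026))
```

Click 2 was near 39.5 and crest 3 near 51. Click 3 is coming at about 63.

Call:
arm_command([
  [0,[0,0,0],-2],
  [0,[0,0,0],-4],
  [0,[0,0,0],-4],
])

```text
clock: 16.2
tool_pos: [501.7, 91.0, 67.6]
orientation: [0.541, 0.841, 0.0, -0.0]
ft_force: [-3.7, 3.9, 12.2]
finger_gap: 0.636
grasp_force: 42.5
```

```bash
python3 st.py
```

```text
16.2 yaw 65.48476914206854 F [-3.662  3.884 12.241] T [0.751 0.913 0.201] gap 0.6364642268119854 42.46537213213742 q7 0.41344055990773027 [501.663  91.01   67.616]
mark (99, array([  3.021, -14.772]), np.float64(-78.44020594061931))
```

Call:
arm_command([
  [0,[0,0,0],-2],
  [0,[0,0,0],-4],
  [0,[0,0,0],-4],
])

```text
clock: 16.55
tool_pos: [501.7, 91.0, 67.6]
orientation: [0.57, 0.822, 0.0, -0.0]
ft_force: [-5.4, 3.4, 15.3]
finger_gap: 0.64
grasp_force: 42.7
```

```bash
python3 st.py
```

```text
16.55 yaw 69.48641211200706 F [-5.395  3.365 15.274] T [0.788 1.149 0.165] gap 0.6397013791161492 42.67553973477334 q7 0.35508634716662985 [501.668  91.042  67.645]
mark (99, array([  1.983, -14.935]), np.float64(-82.43802831101597))
```

Call:
arm_command([
  [0,[0,0,0],-2],
  [0,[0,0,0],-4],
  [0,[0,0,0],-4],
])

```text
clock: 16.9
tool_pos: [501.7, 91.1, 67.6]
orientation: [0.598, 0.801, 0.0, -0.0]
ft_force: [-3.6, 2.9, 9.2]
finger_gap: 0.638
grasp_force: 42.0
```

```bash
python3 st.py
```

```text
16.9 yaw 73.4885560804536 F [-3.557  2.927  9.186] T [0.592 0.94  0.026] gap 0.6377533550925368 42.006722912192345 q7 0.2968118626754926 [501.696  91.069  67.647]
mark (101, array([  0.97 , -15.082]), np.float64(-86.32085748680971))
```

Call:
arm_command([
  [0,[0,0,0],-2],
  [0,[0,0,0],-4],
  [0,[0,0,0],-4],
])

```text
clock: 17.25
tool_pos: [501.7, 91.1, 67.6]
orientation: [0.626, 0.78, 0.0, -0.0]
ft_force: [-2.7, 2.7, 7.0]
finger_gap: 0.635
grasp_force: 42.1
```

```bash
python3 st.py
```

```text
17.25 yaw 77.49792203803855 F [-2.658  2.658  6.952] T [ 0.707  0.637 -0.028] gap 0.6353716204088504 42.11998074548319 q7 0.2385185386982513 [501.691  91.071  67.643]
mark (98, array([ -0.125, -15.127]), np.float64(-90.47433240927886))
```

Call:
arm_command([
  [0,[0,0,0],-2],
  [0,[0,0,0],-4],
  [0,[0,0,0],-4],
])

```text
clock: 17.6
tool_pos: [501.7, 91.1, 67.6]
orientation: [0.653, 0.758, 0.0, -0.0]
ft_force: [-4.8, 3.3, 13.5]
finger_gap: 0.636
grasp_force: 42.8
```

```bash
python3 st.py
```

```text
17.6 yaw 81.50448785352394 F [-4.773  3.287 13.548] T [ 0.805  1.005 -0.147] gap 0.6364341450178054 42.75667269481346 q7 0.1804169632333233 [501.73   91.06   67.634]
mark (100, array([ -1.182, -15.045]), np.float64(-94.49320389781222))
```

Crest 4 was near 75.5, so I'm now in click 4's catch. I turn a little further, let go, and check.

Call:
arm_command([
  [0,[0,0,0],-2],
  [0,[0,0,0],-4],
  [0,[0,0,0],-4],
  [1,[0,0,0],-4],
  [1,[0,0,0],-4],
  [1,[0,0,0],-4],
  [1,[0,0,0],-4],
  [1,[0,0,0],-4],
  [1,[0,0,0],-4],
  [1,[0,0,0],-4],
  [1,[0,0,0],-4],
])

```text
clock: 18.75
tool_pos: [501.7, 90.4, 67.2]
orientation: [0.678, 0.735, -0.0, -0.0]
ft_force: [0.6, -0.7, 0.3]
finger_gap: 0.998
grasp_force: 0.0
```

```bash
python3 st.py
```

```text
18.75 yaw 85.41593351667547 F [ 0.625 -0.744  0.325] T [-0.012  0.015 -0.07 ] gap 0.9976792132306206 0.0 q7 0.1241612751235558 [501.678  90.426  67.24 ]
mark (102, array([ -2.838, -14.832]), np.float64(-100.83148914197265))
```

Call:
arm_command([
  [1,[0,0,10],0],
  [1,[0,0,30],0],
  [1,[0,0,60],0],
  [1,[0,0,90],0],
  [1,[0,0,90],0],
  [1,[0,0,90],0],
])

```text
clock: 19.4
tool_pos: [501.9, 90.7, 158.1]
orientation: [0.678, 0.735, 0.001, 0.0]
ft_force: [-0.0, -0.0, 0.3]
finger_gap: 1.002
grasp_force: 0.0
```

```bash
python3 st.py
python3 - <<'E'
from h import *; from cell import arm
s=arm.snapshot("wrist"); cv2.imwrite("pics/w2.png",s["color"][:,:,::-1])
c=s["color"].astype(int); m=(c[:,:,1]-c[:,:,0]>50)&(c[:,:,1]-c[:,:,2]>30)
g=wpix(s,[539,-49.5,69]); print(g); p,r=blob(s,m,tuple(int(x) for x in g),25); print(p,r,wray(s,p,69))
E
```

```text
19.4 yaw 85.40268092335224 F [-0.025 -0.04   0.343] T [ 0.034  0.008 -0.058] gap 1.0018378171385283 0.0 q7 0.03777488016720239 [501.929  90.667 158.08 ]
mark (48, array([ -3.196, -15.391]), np.float64(-101.7320355475296))
[285.23264388 330.3796095 ]
[282.66153846 320.19487179] (272, 319, 26, 4) [534.61686851 -35.47382095  69.        ]
```

View pics/w2.png

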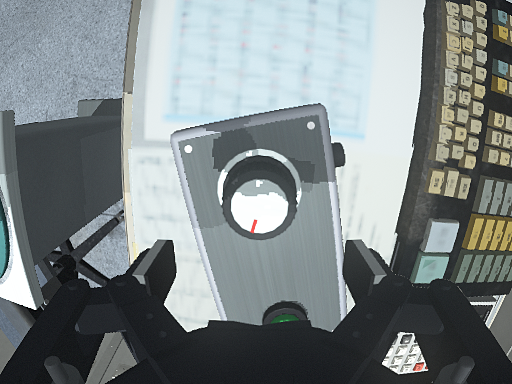

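In the wrist view the mark is at (254,225), resting at -101° and matching click 4. The green button at (285,318) is partly hidden by the gripper. I shut the fingers, move above the button, and push down in steps.

Call:
arm_command([
  [0,[9,-35,0],0],
  [0,[19,-70,0],0],
  [0,[28,-105,0],0],
  [0,[37,-140,0],0],
  [0,[37,-140,-20],0],
  [0,[37,-140,-40],0],
  [0,[37,-140,-60],0],
  [0,[37,-140,-75],0],
  [0,[37,-140,-80],0],
  [0,[37,-140,-80],0],
  [0,[37,-140,-80],0],
])

```text
clock: 20.6
tool_pos: [539.0, -49.6, 77.8]
orientation: [0.678, 0.735, 0.0, 0.0]
ft_force: [-0.2, 0.5, 0.8]
finger_gap: -0.003
grasp_force: 0.0
```

```bash
python3 - <<'E'
from h import *; from cell import arm
for n,f in(("scene",None),("top",None)):
    s=arm.snapshot(n); x,y=(225,180) if n=="scene" else (289,187)
    cv2.imwrite(f"pics/b_{n}.png",cv2.resize(s["color"][y-35:y+35,x-50:x+50,::-1],None,fx=5,fy=5,interpolation=0))
a,b=(cv2.imread(f"pics/b_{n}.png") for n in("scene","top")); cv2.imwrite("pics/b.png",cv2.resize(np.hstack([a,b]),(800,280)))
E
python3 st.py
```

```text
20.7 yaw 85.4088747388089 F [ 0.312 -0.154  0.652] T [-0.036 -0.059  0.011] gap -0.0009955998157962734 0.0 q7 0.4187920500779883 [539.139 -49.546  77.995]
mark None
```

View pics/b.png

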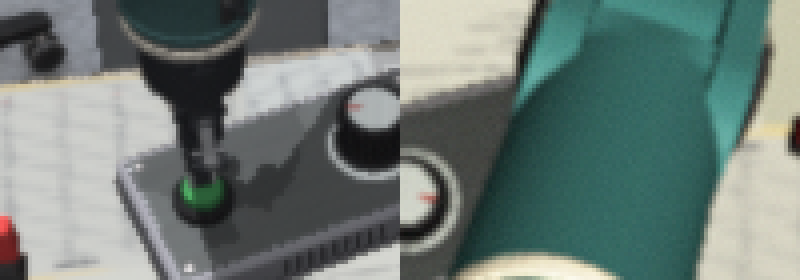

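The scene crop (left half) shows the shut fingertips directly over the green button at (203,190). I press.

Call:
arm_command([
  [0,[0,0,-5],0],
  [0,[0,0,-8],0],
  [0,[0,0,-10],0],
  [0,[0,0,-12],0],
  [0,[0,0,-12],0],
])

```text
clock: 21.25
tool_pos: [539.1, -49.5, 65.9]
orientation: [0.678, 0.735, 0.0, 0.0]
ft_force: [-3.2, 2.6, 17.5]
finger_gap: -0.0
grasp_force: 8.4
```

Call:
arm_command([
  [0,[0,0,-2],0],
  [0,[0,0,-3],0],
  [0,[0,0,-3],0],
])

```text
clock: 21.55
tool_pos: [539.5, -49.5, 65.0]
orientation: [0.678, 0.735, 0.001, -0.0]
ft_force: [-20.5, 5.0, 66.0]
finger_gap: 0.001
grasp_force: 33.2
```

The force reached 66 N at z = 65, so the button is fully down. I retreat and check.

Call:
arm_command([
  [0,[0,0,5],0],
  [0,[0,0,20],0],
  [0,[0,0,60],0],
  [0,[-30,0,100],0],
  [0,[-80,0,130],0],
  [0,[-130,0,150],0],
  [0,[-170,0,150],0],
  [0,[-170,0,150],0],
  [0,[-170,0,150],0],
])

```text
clock: 22.45
tool_pos: [368.3, -49.3, 213.1]
orientation: [0.678, 0.735, 0.001, -0.0]
ft_force: [0.7, 0.2, 0.5]
finger_gap: 0.001
grasp_force: 0.0
```

```bash
python3 - <<'E'
from h import *; from cell import arm
s=arm.snapshot("scene"); c=s["color"].astype(int)
m=(c[:,:,1]-c[:,:,0]>50)&(c[:,:,1]-c[:,:,2]>30); print(blob(s,m,(225,193),12))
cv2.imwrite("pics/e.png",cv2.resize(s["color"][90:240,60:380,::-1],(800,375),interpolation=0))
E
python3 st.py
```

```text
(array([225.03856749, 191.48760331]), (220, 188, 11, 8))
22.5 yaw 85.40081214898693 F [ 0.685 -0.396  0.265] T [ 0.01   0.007 -0.025] gap 0.0013692358380974555 0.0 q7 0.09596488531828878 [369.083 -49.446 212.777]
mark (29, array([ -2.626, -15.203]), np.float64(-99.79843628282683))
```

View pics/e.png

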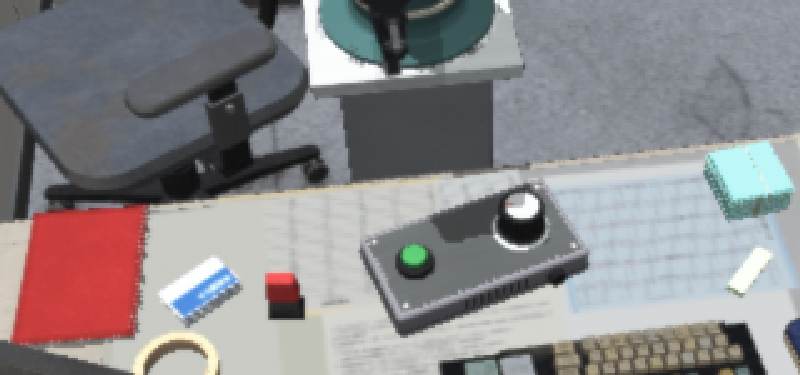

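The button at crop pixel (413,256) is back exactly at its first position. The dial's mark is unchanged and the bystanders look untouched, so I hand the job in.

```bash
python3 -c "
from cell import arm
print(arm.finish_job())"
```

```text
the job is handed in; nothing more can be done
None
```

I turned the dial back to its stop and then clockwise to the fourth click by feel, let it go there, pressed the green button fully down and saw it spring back; the job is handed in, but no verdict was returned.

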